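# Release the ratchet bookend and slide it back to make room

## Task

Make room in the book rack for the photo album: press down the release paddle on top of the sliding bookend with your fingertips and, keeping it pressed, push the bookend back along its bar, away from the books, until it meets the end stop; then let the paddle spring up. Only press and push: do not shove or lift the rack itself, leave the books standing as they are, and leave the spools, album and other things alone.

Things in the scene. Friction and masses are not known exactly. Their poses are not given: they have to be found in the camera images.
- rack: Book rack, loose on 4 rubber feet, 2.6 kg without books. Two brown wooden boards (420 mm long, 140 mm over both, tops 22 mm above the table), a steel bar with saw teeth in the slot between. Origin on the table under the middle, y axis along the bar, z up. At y = -0.196 a fixed wooden end panel (182 mm high); at the +y end the end stop, a wooden cross-piece. The books stand at the -y end.
- bookend (a joint): Travel of the sliding bookend along the bar, m, growing along the rack's +y, away from the books: starts at 0 to 0.035; 0.13 = against the end stop. A pawl in its foot locks it tooth by tooth (8 mm pitch) against moving to +y unless the release is held down; towards the books it clicks along freely. Sliding friction with the release held: about 3 N.
- release (a joint): How far the release paddle is pressed, m: 0 = up, 0.012 = fully down. Sprung: 2.5 N to start, 6.5 N fully down. The pawl is clear of the teeth from about 0.005 on; if the paddle comes up on the way, the pawl drops into a tooth and locks again. Untouched, it may stand up to 4 mm low when the pawl rests on a tooth's slope.
- paddle_top (a point): Centre of the top face of the release paddle, a ribbed black plate 60 mm (rack x) by 34 mm (rack y) on top of the bookend's column; 180 mm above the table when up, the column under it 160 mm. Moves with bookend and paddle, axes as the rack's. All round it is free above 172 mm, but for the lip on its +y side and the taller books more than 80 mm off to -y.
- lip_face (a point): Middle of the upright lip's face towards the paddle (it faces -y), 190 mm above the table, 19 mm to +y of paddle_top. The lip is aluminium, fixed to the bookend, 64 mm wide (rack x), 6 mm thick, from 145 to 200 mm above the table: a fingertip resting on the paddle pushes against it.
- plate_face (a point): Centre of the bookend's dark steel plate, on its face to the books, 91 mm above the table; the plate is 120 mm wide (rack x), 3 mm thick, top 158 mm above the table. Behind it (+y) is the aluminium column, 44 x 44 mm, carrying paddle and lip.
- bookend_foot (a point): Point low on the bookend's back (+y side), 27 mm above the table; it meets stop_face.
- stop_face (a point): Point on the rubber bumper of the end stop, 27 mm above the table, that bookend_foot meets when the bookend is fully back. The end stop's top is 48 mm above the table.
- book1: Book standing upright in the rack, spine to the robot's side, loose: 118 x 45 x 178 mm (x along its pages, y thickness, z height); origin at the centre of its underside, z up
- book2: Book standing upright in the rack, spine to the robot's side, loose: 112 x 38 x 170 mm; origin at the centre of its underside, z up
- book3: Book standing upright in the rack, spine to the robot's side, loose: 115 x 52 x 160 mm; origin at the centre of its underside, z up
- book4: Book standing upright in the rack, spine to the robot's side, loose: 108 x 40 x 150 mm, the one next to the sliding bookend; origin at the centre of its underside, z up
- spool_tall: Wooden thread spool with ochre thread standing on the table by the rack, diameter 42, height 58 mm; origin under its centre
- spool_short: Wooden thread spool with cream thread standing on the table, diameter 48, height 40 mm; origin under its centre
- album: Brown photo album lying flat on the table beyond the end stop, 170 x 180 x 58 mm; origin under its centre
- spool_album: Wooden thread spool with dark red thread standing on the album, diameter 38, height 46 mm; origin under its centre
- mug: White mug, diameter 80, height 92 mm; origin under its centre, handle to its +y
- tin: Round metal button tin, diameter 70, height 50 mm; origin under its centre
- toy_block: Wooden toy block, 35 mm cube; origin under its centre
Mind the look-alikes: they are no part of the job. What is shaped like the book2 but blue or orange is not meant. Leave any green look-alike of the book3 alone.

How it is judged:
By the outcome, as a careful person would: the job done as asked, in the order asked, and still so for the second after the job is handed in, with the robot touching nothing.
It also fails if it takes over 32 s, if anything falls off the work surface, if the arm or the gripper's body presses on something with over 40 N, if the wrist force passes 120 N, or if a joint passes its speed limit or range.

## Robot

A 7-joint arm with a two-finger parallel gripper is mounted at the origin on the work surface. World frame = base frame: x ahead of the robot, y to its left, z up, the work surface at z = 0. Lengths are in mm, angles in rad, forces in N, time in s.
With the tool pointing down it reaches from about 425 to 875 mm from the base axis. Payload 9.9 kg.
Tool frame: the origin (TCP) lies at the very end of the fingers, on their centre line; the grasp point (between the pads) lies 19 mm behind it (bot.hold_point_z is the distance from the TCP to the grasp point, in mm); z points along the fingers, y is the line along which they close (so a half turn about z gives the same grasp; the last joint's range is limited). The gripper opens to 85 mm and grips with 20 to 120 N. Pads are 22 mm wide; open, the fingers measure 114 mm over their backs; the gripper's body (76 mm by 85 mm) begins 54 mm behind the grasp point. The pads swing forward as they close: fully open they stand 13 mm farther back than shut.
Start: joints at [-1.4, 0.576, 0.025, 1.437, -0.015, 1.129, -0.057], TCP at [170.127, 653.212, 231.289] pointing down, gripper open.
Joint ranges: [-2.76, 2.76], [-0.34, 2.15], [-1.52, 1.57], [0.19, 2.46], [-1.09, 4.23], [0.17, 1.99], [-2.82, 2.82]. Speed limits (rad/s): [2.22, 2.22, 3.01, 3.01, 3.14, 3.14, 3.14].

## Interface

Orientations are given as a rotation vector (axis times angle).
In Python, from rig import bot gives the robot as it stands.
- The arm moves only by the tool step_arm, never from a script. Its argument "targets" is a list of rows, each an object with "translation": the shift along the world's x, y, z scaled (see below), a list of three; "rot": the turn, a rotation vector about the world's x, y, z scaled (see below), a list of three. In form: [{"translation": [dx, dy, dz], "rot": [ax, ay, az]}, ...]. A call has 1 to 10 rows; each row shifts and turns the commanded pose from where the row before left it; what a row does not reach is not made up. The controller multiplies each number of a shift by 30 cm and each number of a turn by 180 degrees. A row lasts 1/12 s, in which the tool goes at most 41.7 mm and 7.16 degrees, less where a joint would pass 70% of its speed; a pose out of reach is approached as far as the arm can. A call with a number of a shift or a turn outside -1 to 1 is refused whole. A call with a gripper value outside its range is refused whole. "jaw" is the closure, from 0 (fully open) to 1 (shut), set as the call begins (left out, the last holds). The fingers move at their own pace and stop on an object; the grip force is fixed at half the most. Time passes only in rows, so rows that do not move let the fingers close. It gives the time, the measured TCP pose, the force, the opening and the grip force at its end, in the units of the state.
- bot.state(): the state, without advancing time (a new reading comes with each control period).
- bot.camera(name): name is "side" or "top"; returns the picture (384x512x3 uint8, red, green, blue); there is no depth.
- bot.camera_info(name): a dict with "mtx" (3x3 intrinsics, pixels), "world_from_camera" (4x4, takes a point from camera to world coordinates). Camera axes: x right, y down, z forward; pixel columns grow to the right and rows downward; lengths in mm; the calibration is good to about 2 mm. A picture is of the moment at which its call begins. camera_info takes no time and is no camera call.
- bot.close_job(): hands the job in; it is judged then, once.
The state is a dict: "time": time; "joint_positions": joint angles; "qd": joint speeds; "effort": joint torques, N m; "tool_pos": TCP position; "eef_rot": TCP orientation; "wrist_force": force on the tool from outside, world axes, zero at the start; "torque": the same for the moment, N m; "finger_gap": finger opening in mm; "finger_force": force on a finger pad.
Only numpy, scipy, OpenCV 4.12 (cv2) and the standard library are available. Lean on these libraries where they do the work, as an engineer would, in place of code of your own. Each camera call takes 0.05 s, during which the arm holds its last target. There are 200 camera calls.

## Working session

There is one attempt and no reset: what is moved stays moved. The work goes in short steps, Python scripts to look and compute and a tool call to move; the robot and the scene stay as the last step left them, time stands still between calls to the robot, and variables do not carry over. Pictures are saved under pics/ and viewed, at most 10 in all, crops included, and the job is handed in when it is done.

Besides the shell and the picture viewer there is one more tool, called after ">>>" as name([rows], argument=value, ...), one row to a line, values as JSON. step_arm: Moves the arm, as the interface text tells. Shifts and turns lie within -1 to 1; 1 stands for 30 cm of shift or 180 degrees of turn. Its arguments: {"type":"object","properties":{"targets":{"type":"array"},"jaw":{"type":"number"}},"required":["targets"]}

```bash
mkdir -p pics; python3 - <<'E'
from rig import bot
import cv2
for n in("top","side"):
    cv2.imwrite(f"pics/{n}0.png",cv2.resize(bot.camera(n)[:,:,::-1],(800,600),interpolation=cv2.INTER_CUBIC))
    i=bot.camera_info(n);print(i["mtx"],i["world_from_camera"])
s=bot.state();print(s)
E
```

```text
[[496.68876862   0.         257.35091586]
 [  0.         496.68876862 193.66075465]
 [  0.           0.           1.        ]] [[-1.84655303e-02 -9.85047883e-01  1.71288330e-01  3.30355691e+02]
 [-9.99824394e-01  1.87398054e-02 -1.56579783e-05 -1.04400440e+01]
 [-3.19448612e-03 -1.71258540e-01 -9.85220944e-01  1.48026901e+03]
 [ 0.00000000e+00  0.00000000e+00  0.00000000e+00  1.00000000e+00]]
[[397.07048684   0.         252.49521891]
 [  0.         397.07048684 189.66570431]
 [  0.           0.           1.        ]] [[-9.46721808e-01 -2.43299015e-01  2.11005706e-01  3.32965810e+02]
 [-3.22029351e-01  7.07305420e-01 -6.29298133e-01  7.29636318e+02]
 [ 3.86213634e-03 -6.63720297e-01 -7.47970889e-01  1.02860255e+03]
 [ 0.00000000e+00  0.00000000e+00  0.00000000e+00  1.00000000e+00]]
{'time': 0.1, 'joint_positions': array([-1.3998015 ,  0.5764301 ,  0.02483688,  1.43783479, -0.0150282 ,
        1.12900102, -0.05649339]), 'qd': array([ 0.0005291 , -0.00163796,  0.00281381, -0.00348224, -0.00137851,
       -0.00058004,  0.00020928]), 'effort': array([ 7.55510700e-03, -7.67306828e+01,  2.25805633e+00, -2.86606729e+01,
        1.57803349e-02,  8.57271807e-03, -4.06928916e-05]), 'tool_pos': array([170.00630848, 652.81415289, 230.53689544]), 'eef_rot': array([-3.99074920e-01, -3.11599540e+00,  2.32821576e-03]), 'wrist_force': array([-0.34632585,  0.41700152, -0.20051148]), 'torque': array([ 0.00152337,  0.00192644, -0.00441684]), 'finger_force': 0.0, 'finger_gap': 85.24622839405252}
```

View pics/top0.png

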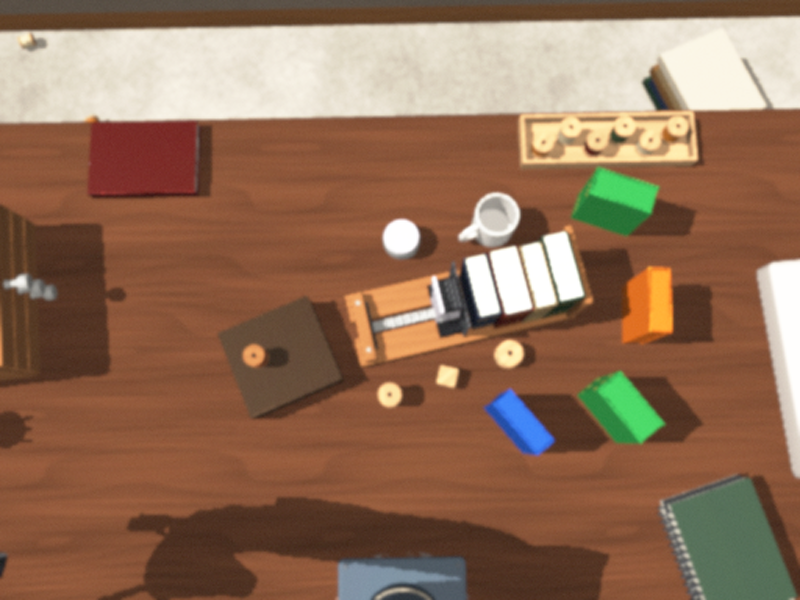

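View pics/side0.png

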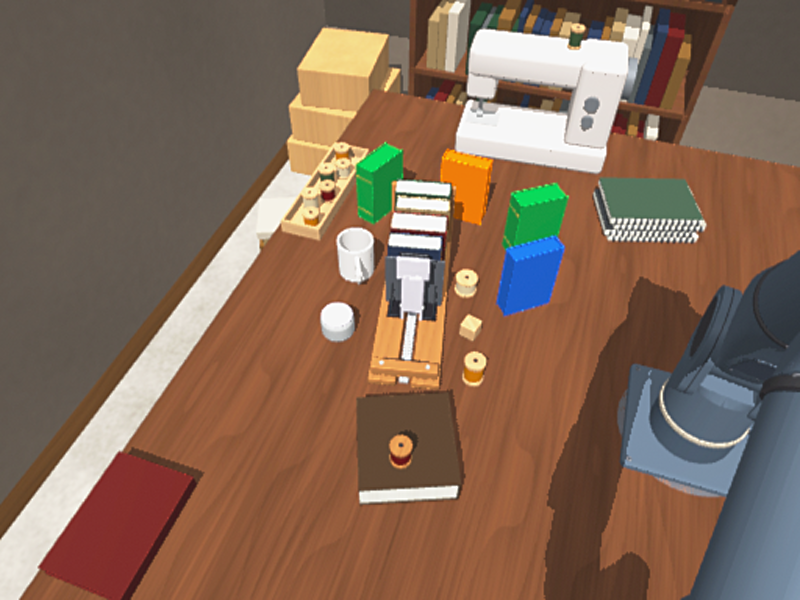

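The top view shows the rack running from the end stop, about (357,330), to the books, about (575,270), with the bookend's lip and paddle near (445,303). The side view shows the lip at about (413,270) and the bumper end at about (405,370). I'll zoom in on the bookend.

```bash
python3 - <<'E'
from rig import bot
import cv2,numpy as np
t=bot.camera("top")[140:240,215:385,::-1]; s=bot.camera("side")[105:255,225:305,::-1]
a=cv2.resize(t,None,fx=4.7,fy=4.7,interpolation=cv2.INTER_CUBIC); b=cv2.resize(s,None,fx=4,fy=4,interpolation=cv2.INTER_CUBIC)
cv2.imwrite("pics/t1.png",a);cv2.imwrite("pics/s1.png",b)
E
```

```text
(no output)
```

View pics/t1.png

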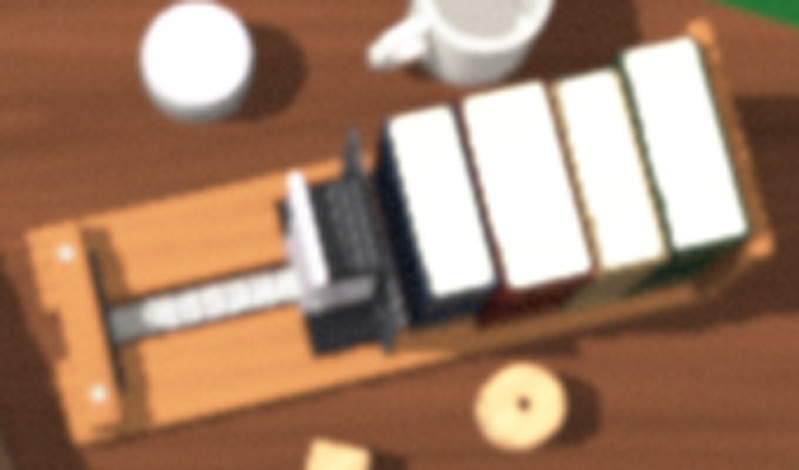

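View pics/s1.png

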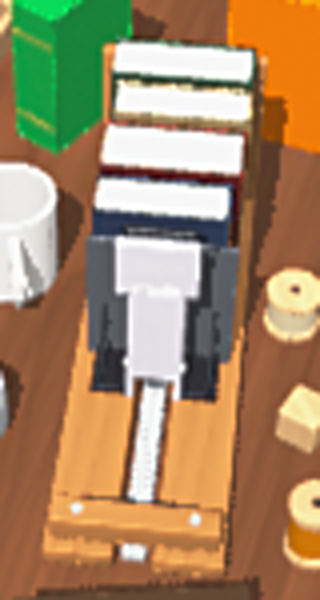

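```bash
cat > h.py <<'E'
from rig import bot
import numpy as np
def ray(n,uv,z):
    i=bot.camera_info(n);T=i["world_from_camera"]
    d=T[:3,:3]@np.linalg.solve(i["mtx"],[*uv,1]);o=T[:3,3]
    return o+d*(z-o[2])/d[2]
def proj(n,p):
    i=bot.camera_info(n);T=i["world_from_camera"]
    q=i["mtx"]@(T[:3,:3].T@(np.asarray(p)-T[:3,3]));return q[:2]/q[2]
def t(u,v,z):return ray("top",(u/4.7+215-.4,v/4.7+140-.4),z)
def s(u,v,z):return ray("side",(u/4+225-.4,v/4+105-.4),z)
E
python3 - <<'E'
from h import *
np.set_printoptions(precision=1,suppress=True)
for n,a in dict(screwA=t(65,252,48),screwB=t(98,394,48),sA=s(76,508,48),sB=s(195,520,48),
 edge1=t(85,220,22),edge2=t(320,165,22),bar1=t(105,325,20),bar2=t(300,283,20),
 liptopA=t(289,172,200),liptopB=t(311,285,200),lipsA=s(116,240,200),lipsB=s(201,240,200),
 padfarA=t(313,190,180),padfarB=t(360,180,180),padnearB=t(383,275,180),padnearA=t(330,283,180)).items():print(n,a)
A,B=t(65,252,48),t(98,394,48)
x=(A-B)[:2];x/=np.linalg.norm(x);print(np.degrees(np.arctan2(x[1],x[0])))
for n in [(t(320,165,22)-t(85,220,22)),t(300,283,20)-t(105,325,20),s(201,240,200)-s(116,240,200),s(195,520,48)-s(76,508,48),t(311,285,200)-t(289,172,200)]:print(np.degrees(np.arctan2(n[1],n[0])))
E
```

```text
screwA [582.3  74.2  48. ]
screwB [493.1  54.6  48. ]
sA [580.5  73.6  48. ]
sB [492.4  54.9  48. ]
edge1 [607.3  62.8  22. ]
edge2 [640.1 -87.5  22. ]
bar1 [539.9  51.   20. ]
bar2 [564.5 -72.9  20. ]
liptopA [598.7 -60.6 200. ]
liptopB [534.4 -71.2 200. ]
lipsA [595.5 -62.3 200. ]
lipsB [536.1 -82.8 200. ]
padfarA [592.1 -74.8 180. ]
padfarB [ 597.4 -101.6  180. ]
padnearB [ 542.5 -113.   180. ]
padnearA [538.5 -82.9 180. ]
12.378710841733808
-77.67090380566961
-78.79753898496222
-160.99135116618004
-168.0734189142838
-170.62472136615432
```

>>> step_arm([
  {"translation":[0.083,-0.058,0.01],"rot":[0,0,-0.0117]},
  {"translation":[0.083,-0.058,0.01],"rot":[0,0,-0.0117]},
  {"translation":[0.083,-0.058,0.01],"rot":[0,0,-0.0117]},
  {"translation":[0.083,-0.058,0.01],"rot":[0,0,-0.0117]},
  {"translation":[0.083,-0.058,0.01],"rot":[0,0,-0.0117]},
  {"translation":[0.083,-0.058,0.01],"rot":[0,0,-0.0117]},
  {"translation":[0.083,-0.058,0.01],"rot":[0,0,-0.0117]},
  {"translation":[0.083,-0.058,0.01],"rot":[0,0,-0.0117]},
  {"translation":[0.083,-0.058,0.01],"rot":[0,0,-0.0117]},
  {"translation":[0.083,-0.058,0.01],"rot":[0,0,-0.0117]},
], jaw=1)

```text
time: 1.03
tool_pos: [420.1, 478.2, 261.4]
eef_rot: [-0.964, -2.99, 0.0]
wrist_force: [-0.5, 0.3, 0.6]
finger_gap: 0.1
finger_force: 0.0
```

>>> step_arm([
  {"translation":[0.05,-0.093,0],"rot":[0,0,-0.0117]},
  {"translation":[0.05,-0.093,0],"rot":[0,0,-0.0117]},
  {"translation":[0.05,-0.093,0],"rot":[0,0,-0.0117]},
  {"translation":[0.05,-0.093,0],"rot":[0,0,-0.0117]},
  {"translation":[0.05,-0.093,0],"rot":[0,0,-0.0117]},
  {"translation":[0.05,-0.093,0],"rot":[0,0,-0.0117]},
  {"translation":[0.05,-0.093,0],"rot":[0,0,-0.0117]},
  {"translation":[0.05,-0.093,0],"rot":[0,0,-0.0117]},
  {"translation":[0.05,-0.093,0],"rot":[0,0,-0.0117]},
  {"translation":[0.05,-0.093,0],"rot":[0,0,-0.0117]},
])

```text
time: 1.87
tool_pos: [569.6, 198.8, 261.3]
eef_rot: [-1.495, -2.763, -0.0]
wrist_force: [0.0, -0.0, -0.2]
finger_gap: 0.3
finger_force: 0.0
```

>>> step_arm([
  {"translation":[0,-0.098,0],"rot":[0,0,-0.0117]},
  {"translation":[0,-0.098,0],"rot":[0,0,-0.0117]},
  {"translation":[0,-0.098,0],"rot":[0,0,-0.0117]},
  {"translation":[0,-0.098,0],"rot":[0,0,-0.0117]},
  {"translation":[0,-0.098,0],"rot":[0,0,-0.0117]},
  {"translation":[0,-0.098,0],"rot":[0,0,-0.0117]},
  {"translation":[0,-0.098,0],"rot":[0,0,-0.0117]},
  {"translation":[0,-0.098,0],"rot":[0,0,-0.0117]},
  {"translation":[0,-0.094,-0.05],"rot":[0,0,-0.0117]},
  {"translation":[0,-0.094,-0.1],"rot":[0,0,-0.0117]},
])

```text
time: 2.7
tool_pos: [571.0, -93.3, 218.8]
eef_rot: [1.971, 2.439, 0.006]
wrist_force: [0.7, 0.3, -0.6]
finger_gap: 0.3
finger_force: 0.0
```

```bash
python3 - <<'E'
from h import *
import cv2
from scipy.spatial.transform import Rotation as R
im=[]
t=bot.camera("top")[140:240,250:350,::-1]; s=bot.camera("side")[105:205,225:325,::-1]
cv2.imwrite("pics/c2.png",np.hstack([cv2.resize(q,(400,400),interpolation=cv2.INTER_CUBIC) for q in(t,s)]))
st=bot.state();print(st["tool_pos"],R.from_rotvec(st["eef_rot"]).as_matrix().round(3),st["wrist_force"])
E
```

```text
[566.29677127 -96.4709854  212.99462057] [[-0.204  0.979 -0.006]
 [ 0.979  0.204 -0.002]
 [-0.001 -0.006 -1.   ]] [-0.98772813  1.71206488 -0.63842023]
```

View pics/c2.png

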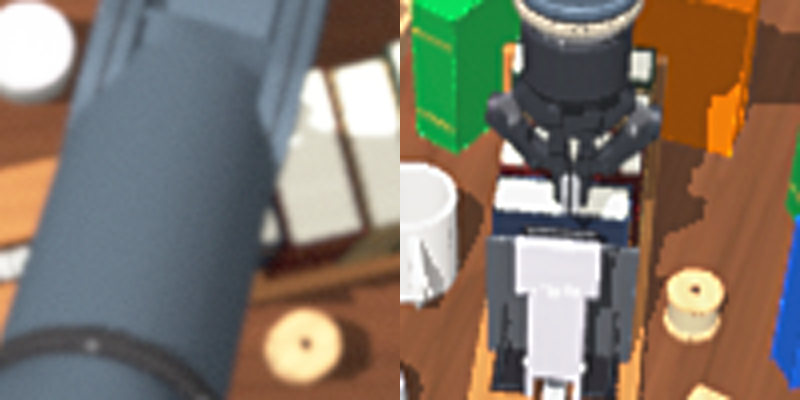

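The side view shows the closed fingertip at about (570,212) in the crop, just above and behind the lip, whose top edge runs from (517,238) to (600,238). It is lined up with the paddle's middle, so I'll descend to just above the paddle.

>>> step_arm([
  {"translation":[0,0,-0.03],"rot":[0,0,0]},
  {"translation":[0,0,-0.03],"rot":[0,0,0]},
  {"translation":[0,0,-0.02],"rot":[0,0,0]},
  {"translation":[0,0,0],"rot":[0,0,0]},
  {"translation":[0,0,0],"rot":[0,0,0]},
  {"translation":[0,0,0],"rot":[0,0,0]},
])

```text
time: 3.3
tool_pos: [569.5, -90.8, 192.7]
eef_rot: [1.971, 2.446, 0.001]
wrist_force: [0.6, 0.9, 0.5]
finger_gap: 0.2
finger_force: 0.0
```

```bash
python3 - <<'E'
from h import *
import cv2
s=bot.camera("side")[125:205,230:310,::-1]
cv2.imwrite("pics/c3.png",cv2.resize(s,(560,560),interpolation=cv2.INTER_CUBIC))
p=bot.state()["tool_pos"];print(p,(proj("side",p)-[230,125]+.4)*7)
E
```

```text
[569.49005747 -90.98746094 192.77855088] [246.84561113 261.31617391]
```

View pics/c3.png

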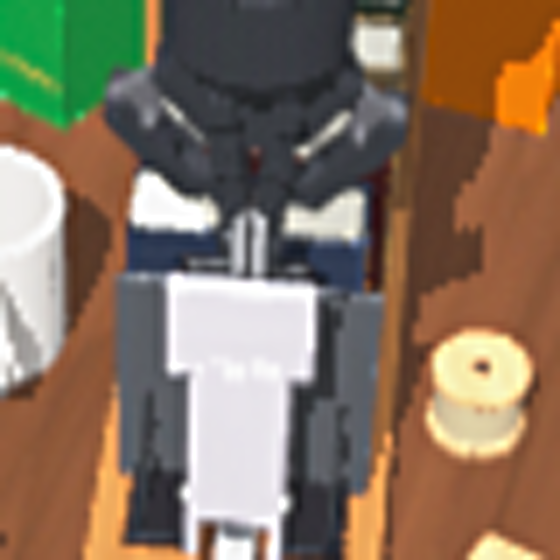

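The fingertip at about (247,275) is now partly hidden behind the lip's top edge at row 277. It sits at z = 193 with no contact force, so it is on the paddle's side of the lip. Next I press.

>>> step_arm([
  {"translation":[0,0,-0.018],"rot":[0,0,0]},
  {"translation":[0,0,-0.01],"rot":[0,0,0]},
  {"translation":[0,0,-0.01],"rot":[0,0,0]},
  {"translation":[0,0,-0.01],"rot":[0,0,0]},
  {"translation":[0,0,0],"rot":[0,0,0]},
  {"translation":[0,0,0],"rot":[0,0,0]},
])

```text
time: 3.85
tool_pos: [569.1, -91.4, 177.9]
eef_rot: [-1.972, -2.445, -0.0]
wrist_force: [-1.2, 0.2, 3.8]
finger_gap: 0.3
finger_force: 1.6
```

>>> step_arm([
  {"translation":[0,0,-0.01],"rot":[0,0,0]},
  {"translation":[0,0,-0.01],"rot":[0,0,0]},
  {"translation":[0,0,0],"rot":[0,0,0]},
  {"translation":[0,0,0],"rot":[0,0,0]},
])

```text
time: 4.18
tool_pos: [569.2, -91.4, 171.9]
eef_rot: [1.972, 2.445, 0.0]
wrist_force: [-0.7, 1.2, 5.3]
finger_gap: 0.3
finger_force: 2.6
```

>>> step_arm([
  {"translation":[-0.0014,0.0065,-0.003],"rot":[0,0,0]},
  {"translation":[-0.0014,0.0065,0],"rot":[0,0,0]},
  {"translation":[-0.0014,0.0065,0],"rot":[0,0,0]},
  {"translation":[-0.0014,0.0065,0],"rot":[0,0,0]},
  {"translation":[-0.0028,0.013,0],"rot":[0,0,0]},
  {"translation":[-0.0028,0.013,0],"rot":[0,0,0]},
  {"translation":[-0.0028,0.013,0],"rot":[0,0,0]},
  {"translation":[-0.0028,0.013,0],"rot":[0,0,0]},
])

```text
time: 4.85
tool_pos: [564.4, -69.1, 171.4]
eef_rot: [1.972, 2.443, -0.001]
wrist_force: [-0.3, -3.2, 4.8]
finger_gap: 0.1
finger_force: 2.7
```

>>> step_arm([
  {"translation":[-0.0028,0.013,0],"rot":[0,0,0]},
  {"translation":[-0.0028,0.013,0],"rot":[0,0,0]},
  {"translation":[-0.0028,0.013,0],"rot":[0,0,0]},
  {"translation":[-0.0028,0.013,0],"rot":[0,0,0]},
  {"translation":[-0.0028,0.013,0],"rot":[0,0,0]},
  {"translation":[-0.0028,0.013,0],"rot":[0,0,0]},
])

```text
time: 5.35
tool_pos: [559.3, -45.6, 171.4]
eef_rot: [1.973, 2.443, -0.001]
wrist_force: [-1.0, -3.2, 5.4]
finger_gap: 0.0
finger_force: 2.7
```

>>> step_arm([
  {"translation":[-0.0028,0.013,0],"rot":[0,0,0]},
  {"translation":[-0.0028,0.013,0],"rot":[0,0,0]},
  {"translation":[-0.0028,0.013,0],"rot":[0,0,0]},
  {"translation":[-0.0028,0.013,0],"rot":[0,0,0]},
  {"translation":[-0.0028,0.013,0],"rot":[0,0,0]},
  {"translation":[-0.0028,0.013,0],"rot":[0,0,0]},
  {"translation":[-0.0028,0.013,0],"rot":[0,0,0]},
  {"translation":[-0.0028,0.013,0],"rot":[0,0,0]},
  {"translation":[0,0,0],"rot":[0,0,0]},
])

```text
time: 6.1
tool_pos: [552.4, -13.4, 171.2]
eef_rot: [1.972, 2.445, -0.0]
wrist_force: [-1.4, -0.9, 5.1]
finger_gap: 0.1
finger_force: 2.7
```

```bash
python3 - <<'E'
from h import *
import cv2
s=bot.camera("side")[125:255,215:315,::-1]
cv2.imwrite("pics/c4.png",cv2.resize(s,None,fx=4.5,fy=4.5,interpolation=cv2.INTER_CUBIC))
s=bot.state();print(s["tool_pos"],s["wrist_force"])
E
```

```text
[552.41601097 -13.47029263 171.22610549] [-1.78359799 -0.28221335  5.58014433]
```

View pics/c4.png

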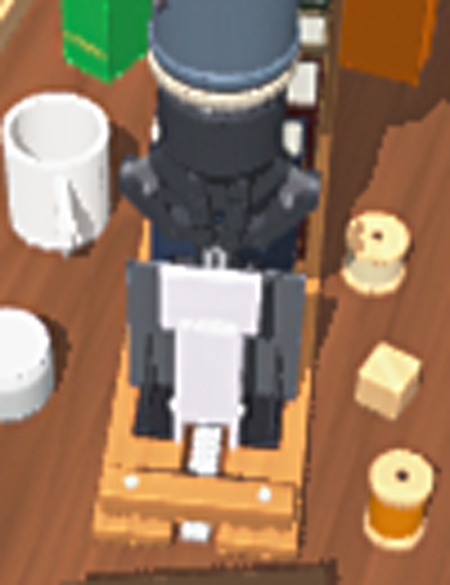

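The bookend has slid back about 75 mm and the rack hasn't moved: the screw at (131,482) in the crop matches its earlier position. About 30 mm is left between the foot at row 440 and the stop at row 472.

>>> step_arm([
  {"translation":[-0.0021,0.0098,0],"rot":[0,0,0]},
  {"translation":[-0.0021,0.0098,0],"rot":[0,0,0]},
  {"translation":[-0.0021,0.0098,0],"rot":[0,0,0]},
  {"translation":[-0.0021,0.0098,0],"rot":[0,0,0]},
  {"translation":[-0.0021,0.0098,0],"rot":[0,0,0]},
  {"translation":[-0.0021,0.0098,0],"rot":[0,0,0]},
])

```text
time: 6.65
tool_pos: [548.8, 3.2, 171.3]
eef_rot: [1.973, 2.443, -0.001]
wrist_force: [-1.9, -2.6, 5.3]
finger_gap: 0.1
finger_force: 2.7
```

>>> step_arm([
  {"translation":[-0.0007,0.0033,0],"rot":[0,0,0]},
  {"translation":[-0.0007,0.0033,0],"rot":[0,0,0]},
  {"translation":[-0.0007,0.0033,0],"rot":[0,0,0]},
  {"translation":[-0.0007,0.0033,0],"rot":[0,0,0]},
])

```text
time: 6.98
tool_pos: [548.0, 7.2, 171.3]
eef_rot: [1.973, 2.443, -0.001]
wrist_force: [-0.2, -2.7, 4.9]
finger_gap: -0.0
finger_force: 2.7
```

>>> step_arm([
  {"translation":[-0.0007,0.0033,0],"rot":[0,0,0]},
  {"translation":[-0.0007,0.0033,0],"rot":[0,0,0]},
  {"translation":[-0.0007,0.0033,0],"rot":[0,0,0]},
  {"translation":[-0.0007,0.0033,0],"rot":[0,0,0]},
])

```text
time: 7.32
tool_pos: [547.1, 11.1, 171.3]
eef_rot: [1.973, 2.443, -0.001]
wrist_force: [-1.9, -3.4, 5.3]
finger_gap: -0.0
finger_force: 2.7
```

>>> step_arm([
  {"translation":[-0.0007,0.0033,0],"rot":[0,0,0]},
  {"translation":[-0.0007,0.0033,0],"rot":[0,0,0]},
  {"translation":[-0.0007,0.0033,0],"rot":[0,0,0]},
  {"translation":[-0.0007,0.0033,0],"rot":[0,0,0]},
])

```text
time: 7.65
tool_pos: [546.3, 15.1, 171.3]
eef_rot: [1.973, 2.443, -0.001]
wrist_force: [-0.4, -2.6, 4.9]
finger_gap: 0.3
finger_force: 2.7
```

```bash
python3 - <<'E'
from h import *
import cv2
s=bot.camera("side")[145:255,215:315,::-1]
cv2.imwrite("pics/c5.png",cv2.resize(s,None,fx=5.4,fy=5.4,interpolation=cv2.INTER_CUBIC))
s=bot.state();print(s["tool_pos"],s["wrist_force"])
E
```

```text
[546.24551797  15.38967154 171.27410188] [-1.16931374 -1.75154147  5.62509329]
```

View pics/c5.png

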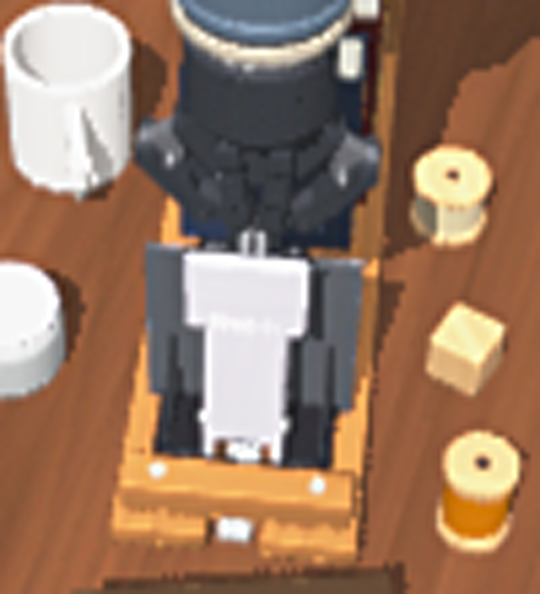

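The foot, at about row 465, is now just in front of the stop, and the rack is still in place. I'll keep creeping until the push force rises.

>>> step_arm([
  {"translation":[-0.0007,0.0033,0],"rot":[0,0,0]},
  {"translation":[-0.0007,0.0033,0],"rot":[0,0,0]},
  {"translation":[-0.0007,0.0033,0],"rot":[0,0,0]},
])

```text
time: 7.95
tool_pos: [545.6, 18.1, 171.3]
eef_rot: [1.973, 2.443, -0.001]
wrist_force: [-0.8, -3.4, 5.4]
finger_gap: -0.4
finger_force: 2.7
```

>>> step_arm([
  {"translation":[-0.0007,0.0033,0],"rot":[0,0,0]},
  {"translation":[-0.0007,0.0033,0],"rot":[0,0,0]},
])

```text
time: 8.12
tool_pos: [545.2, 20.0, 171.3]
eef_rot: [1.973, 2.443, -0.001]
wrist_force: [-0.8, -2.4, 5.3]
finger_gap: -0.3
finger_force: 2.7
```

>>> step_arm([
  {"translation":[-0.0007,0.0033,0],"rot":[0,0,0]},
  {"translation":[-0.0007,0.0033,0],"rot":[0,0,0]},
])

```text
time: 8.28
tool_pos: [544.8, 22.0, 171.3]
eef_rot: [1.973, 2.444, -0.001]
wrist_force: [-1.2, -2.1, 5.6]
finger_gap: 0.2
finger_force: 2.7
```

>>> step_arm([
  {"translation":[-0.0007,0.0033,0],"rot":[0,0,0]},
  {"translation":[-0.0007,0.0033,0],"rot":[0,0,0]},
])

```text
time: 8.45
tool_pos: [544.5, 23.8, 171.3]
eef_rot: [1.972, 2.443, -0.001]
wrist_force: [0.3, -4.0, 5.5]
finger_gap: 0.4
finger_force: 2.7
```

>>> step_arm([
  {"translation":[-0.0007,0.0033,0],"rot":[0,0,0]},
])

```text
time: 8.53
tool_pos: [544.5, 24.7, 171.4]
eef_rot: [1.972, 2.443, -0.0]
wrist_force: [-0.3, -3.9, 5.1]
finger_gap: 0.0
finger_force: 2.7
```

>>> step_arm([
  {"translation":[-0.0007,0.0033,0],"rot":[0,0,0]},
])

```text
time: 8.62
tool_pos: [544.4, 25.7, 171.4]
eef_rot: [1.972, 2.443, -0.0]
wrist_force: [0.5, -4.2, 6.1]
finger_gap: 0.1
finger_force: 2.7
```

```bash
python3 - <<'E'
from h import *
import cv2
I=bot.camera("side")[:,:,::-1]
cv2.imwrite("pics/raw6.png",I)
s=I[180:255,225:305]
o=cv2.resize(cv2.imread("pics/s1.png"),(80,150),interpolation=cv2.INTER_AREA)
p=cv2.resize(cv2.imread("pics/c5.png"),(100,110),interpolation=cv2.INTER_AREA)
g=lambda a:cv2.cvtColor(np.ascontiguousarray(a),cv2.COLOR_BGR2GRAY).astype(np.float32)
# screw/stop strip raw rows 228..247, cols 236..282
f=lambda a,y,x:g(a[228-y:247-y,236-x:282-x])
print(cv2.phaseCorrelate(f(o,105,225),f(I,0,0)),cv2.phaseCorrelate(f(p,145,215),f(I,0,0)))
cv2.imwrite("pics/c6.png",np.hstack([cv2.resize(q,None,fx=5,fy=5,interpolation=cv2.INTER_CUBIC) for q in (o[75:150],s)]))
q=bot.state();print(q["tool_pos"],q["wrist_force"],q["torque"])
E
```

```text
((0.21671406648131253, 0.32196867953787844), 0.7571187004446983) ((0.01484012485243369, -0.035861250809798406), 0.9745396251479784)
[544.3684094   25.95700219 171.3969393 ] [ 0.89517582 -3.24766898  6.01331198] [-0.84753122  0.01559505  0.04577933]
```

View pics/c6.png

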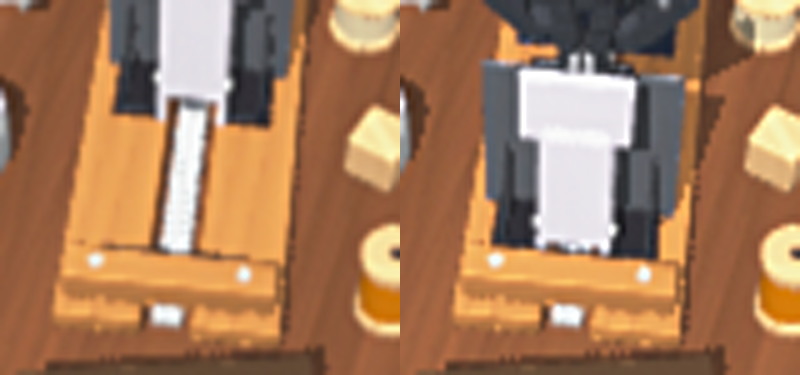

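The rack has not moved: the shift is under 0.05 px since the last picture, and the foot is right at the stop. I'll continue millimetre by millimetre.

>>> step_arm([
  {"translation":[-0.0007,0.0033,0],"rot":[0,0,0]},
  {"translation":[0,0,0],"rot":[0,0,0]},
])

```text
time: 8.83
tool_pos: [544.2, 26.8, 171.4]
eef_rot: [1.972, 2.443, 0.0]
wrist_force: [0.8, -2.3, 5.3]
finger_gap: 0.2
finger_force: 2.7
```

>>> step_arm([
  {"translation":[-0.0007,0.0033,0],"rot":[0,0,0]},
  {"translation":[0,0,0],"rot":[0,0,0]},
])

```text
time: 9.0
tool_pos: [544.1, 27.8, 171.4]
eef_rot: [1.972, 2.443, 0.0]
wrist_force: [0.7, -3.7, 5.5]
finger_gap: -0.2
finger_force: 2.7
```

>>> step_arm([
  {"translation":[-0.0007,0.0033,0],"rot":[0,0,0]},
  {"translation":[0,0,0],"rot":[0,0,0]},
])

```text
time: 9.17
tool_pos: [543.9, 28.8, 171.4]
eef_rot: [1.972, 2.443, 0.0]
wrist_force: [1.0, -3.4, 5.9]
finger_gap: -0.3
finger_force: 2.7
```

>>> step_arm([
  {"translation":[-0.0007,0.0033,0],"rot":[0,0,0]},
  {"translation":[0,0,0],"rot":[0,0,0]},
])

```text
time: 9.33
tool_pos: [543.8, 29.5, 171.5]
eef_rot: [1.972, 2.442, -0.0]
wrist_force: [1.2, -4.9, 4.7]
finger_gap: -0.2
finger_force: 3.4
```

>>> step_arm([
  {"translation":[-0.0007,0.0033,0],"rot":[0,0,0]},
  {"translation":[0,0,0],"rot":[0,0,0]},
])

```text
time: 9.5
tool_pos: [543.8, 29.5, 171.5]
eef_rot: [1.972, 2.441, -0.001]
wrist_force: [2.2, -7.1, 4.8]
finger_gap: 0.1
finger_force: 5.1
```

>>> step_arm([
  {"translation":[-0.0007,0.0033,0],"rot":[0,0,0]},
  {"translation":[0,0,0],"rot":[0,0,0]},
])

```text
time: 9.67
tool_pos: [543.7, 29.5, 171.5]
eef_rot: [1.973, 2.439, -0.002]
wrist_force: [2.5, -10.2, 2.4]
finger_gap: -0.1
finger_force: 6.8
```

The bookend stopped at y = 29.5 and the push force rose to 10 N, so it is on the end stop. I'll ease the push, then lift.

>>> step_arm([
  {"translation":[0.0007,-0.0033,0],"rot":[0,0,0]},
  {"translation":[0.0007,-0.0025,0],"rot":[0,0,0]},
  {"translation":[0,0,0.01],"rot":[0,0,0]},
  {"translation":[0,0,0.015],"rot":[0,0,0]},
  {"translation":[0,0,0.015],"rot":[0,0,0]},
  {"translation":[0,0,0.02],"rot":[0,0,0]},
  {"translation":[0,0,0.05],"rot":[0,0,0]},
  {"translation":[0,0,0.08],"rot":[0,0,0]},
  {"translation":[0,0,0.08],"rot":[0,0,0]},
  {"translation":[0,0,0.08],"rot":[0,0,0]},
])

```text
time: 10.5
tool_pos: [542.5, 31.2, 276.7]
eef_rot: [-1.972, -2.445, 0.001]
wrist_force: [0.5, 0.7, -1.2]
finger_gap: 0.0
finger_force: 0.0
```

>>> step_arm([
  {"translation":[0,-0.1,0.08],"rot":[0,0,0]},
  {"translation":[0,-0.1,0],"rot":[0,0,0]},
  {"translation":[0,-0.1,0],"rot":[0,0,0]},
  {"translation":[0,-0.1,0],"rot":[0,0,0]},
  {"translation":[0,-0.1,0],"rot":[0,0,0]},
  {"translation":[0,-0.1,0],"rot":[0,0,0]},
  {"translation":[0,-0.1,0],"rot":[0,0,0]},
  {"translation":[0,-0.1,0],"rot":[0,0,0]},
  {"translation":[0,0,0],"rot":[0,0,0]},
  {"translation":[0,0,0],"rot":[0,0,0]},
])

```text
time: 11.33
tool_pos: [542.2, -210.7, 299.6]
eef_rot: [-1.977, -2.441, 0.001]
wrist_force: [0.7, 0.3, 0.0]
finger_gap: -0.1
finger_force: 0.0
```

```bash
python3 - <<'E'
from h import *
import cv2
t=bot.camera("top")[140:240,215:385,::-1]; s=bot.camera("side")[130:255,225:305,::-1]
a=cv2.resize(t,None,fx=3.2,fy=3.2,interpolation=cv2.INTER_CUBIC); b=cv2.resize(s,None,fx=3.2,fy=3.2,interpolation=cv2.INTER_CUBIC)
o=np.zeros((400,800,3),np.uint8);o[:a.shape[0],:a.shape[1]]=a;o[:b.shape[0],544:544+b.shape[1]]=b
cv2.imwrite("pics/c7.png",o);q=bot.state();print(q["tool_pos"],q["wrist_force"])
E
```

```text
[ 542.95283701 -207.82960009  299.61023771] [ 0.66049737 -0.11667415 -0.05159788]
```

View pics/c7.png

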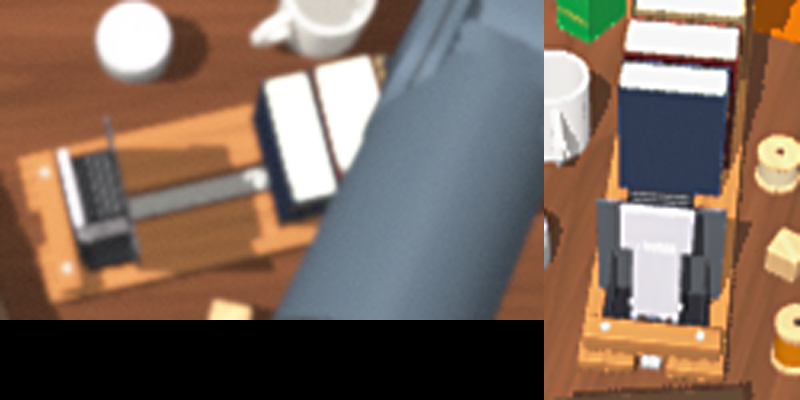

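The bookend, at about (95,205) in the top crop, is against the end stop. The books are still standing, the rack is in place and the arm is clear.

```bash
python3 -c "
from rig import bot
print(bot.close_job())"
```

```text
the job is handed in; nothing more can be done
None
```

The bookend is back against its end stop and the paddle is released; the books stayed standing, the rack did not move, and I handed the job in at about 11.4 s.

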